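# Put the returned coupling halves back in their stock trays

## Task

Put each of the four coupling halves that carries a coloured spider into the stock tray of its own colour, standing flat on the tray floor with the jaws up; set them down, do not drop them. The green one was put back in the blue tray by mistake, so it has to come out before the blue one goes in. Leave the two bare halves without a spider where they stand.

Things in the scene. Friction and masses are not known exactly. Their poses are not given: they have to be found in the camera images.
- hub_red: aluminium jaw-coupling half, an upright cylinder 50 mm in diameter and 48 mm tall, about 0.3 kg; on top a red plastic spider fills the space between three short aluminium jaws (seen from above: a red disc with three metal squares). Origin: centre of its underside; z along its axis, up out of the jaw end. It starts standing on the bench.
- hub_yellow: aluminium jaw-coupling half, an upright cylinder 50 mm in diameter and 48 mm tall, about 0.3 kg; on top a yellow plastic spider fills the space between three short aluminium jaws (seen from above: a yellow disc with three metal squares). Origin: centre of its underside; z along its axis, up out of the jaw end. It starts standing on the bench.
- hub_blue: aluminium jaw-coupling half, an upright cylinder 50 mm in diameter and 48 mm tall, about 0.3 kg; on top a blue plastic spider fills the space between three short aluminium jaws (seen from above: a blue disc with three metal squares). Origin: centre of its underside; z along its axis, up out of the jaw end. It starts standing on the bench.
- hub_green: aluminium jaw-coupling half, an upright cylinder 50 mm in diameter and 48 mm tall, about 0.3 kg; on top a green plastic spider fills the space between three short aluminium jaws (seen from above: a green disc with three metal squares). Origin: centre of its underside; z along its axis, up out of the jaw end. It starts standing in the blue tray.
- bare_a: aluminium jaw-coupling half, an upright cylinder 50 mm in diameter and 48 mm tall, about 0.3 kg; on top only three bare aluminium jaws round a dark bore, no coloured spider. Origin: centre of its underside; z along its axis, up out of the jaw end. It stands on the bench and stays there.
- bare_b: aluminium jaw-coupling half, an upright cylinder 50 mm in diameter and 48 mm tall, about 0.3 kg; on top only three bare aluminium jaws round a dark bore, no coloured spider. Origin: centre of its underside; z along its axis, up out of the jaw end. It stands on the bench and stays there.
- tray_red: shallow square red plastic tray fixed to the bench, 86 x 86 mm outside, 80 x 80 mm inside, open on top, rim 16 mm above the bench, walls 3 mm, inner floor 4 mm above the bench, a white label on its -x side. Origin: centre of its underside, on the bench; x and y along its sides, z up.
- tray_yellow: shallow square yellow plastic tray fixed to the bench, 86 x 86 mm outside, 80 x 80 mm inside, open on top, rim 16 mm above the bench, walls 3 mm, inner floor 4 mm above the bench, a white label on its -x side. Origin: centre of its underside, on the bench; x and y along its sides, z up.
- tray_blue: shallow square blue plastic tray fixed to the bench, 86 x 86 mm outside, 80 x 80 mm inside, open on top, rim 16 mm above the bench, walls 3 mm, inner floor 4 mm above the bench, a white label on its -x side. Origin: centre of its underside, on the bench; x and y along its sides, z up. The green-spider hub stands in it at the start.
- tray_green: shallow square green plastic tray fixed to the bench, 86 x 86 mm outside, 80 x 80 mm inside, open on top, rim 16 mm above the bench, walls 3 mm, inner floor 4 mm above the bench, a white label on its -x side. Origin: centre of its underside, on the bench; x and y along its sides, z up.
Not all that is in view belongs to the job. Leave any pink look-alike of the hub_yellow alone.

How it is judged (in metres and radians):
At the end, for the whole second after the job is handed in: Each hub with a spider stands upright (within 0.1 rad), jaws up, on the floor of the tray of its own colour (axis within 22 mm of the tray's centre, underside within about 4 mm of the floor), at rest; the two bare hubs stand upright within 30 mm of where they began (horizontal distance between hub_red and tray_red below 0.022 m and z of hub_red in the frame of tray_red between 0.001 and 0.008 m and angle between each of hub_red, hub_yellow, hub_blue, hub_green, bare_a, bare_b's own z axis and vertical below 0.1 rad and linear speed of each of hub_red, hub_yellow, hub_blue, hub_green below 0.02 m/s and angular speed of each of hub_red, hub_yellow, hub_blue, hub_green below 0.2 rad/s and horizontal distance between hub_yellow and tray_yellow below 0.022 m and z of hub_yellow in the frame of tray_yellow between 0.001 and 0.008 m and horizontal distance between hub_blue and tray_blue below 0.022 m and z of hub_blue in the frame of tray_blue between 0.001 and 0.008 m and horizontal distance between hub_green and tray_green below 0.022 m and z of hub_green in the frame of tray_green between 0.001 and 0.008 m and distance of each of bare_a, bare_b from where it was at the start of the episode below 0.03 m); the robot touches nothing.
It fails at once if a hub with a spider is dropped or thrown: it moves faster than 0.75 m/s with no finger on it (a fall of about 3 cm) ((linear speed of hub_red above 0.75 m/s and contact force between the fingers and hub_red below 0.1 N) or (linear speed of hub_yellow above 0.75 m/s and contact force between the fingers and hub_yellow below 0.1 N) or (linear speed of hub_blue above 0.75 m/s and contact force between the fingers and hub_blue below 0.1 N) or (linear speed of hub_green above 0.75 m/s and contact force between the fingers and hub_green below 0.1 N)).
It fails at once if a bare hub is shifted by more than 30 mm (distance of any of bare_a, bare_b from where it was at the start of the episode above 0.03 m).
It also fails if it takes over 99 s, if anything falls off the work surface, if the arm or the gripper's body presses on something with over 40 N, if the wrist force passes 120 N, or if a joint passes its speed limit or range.

## Robot

A 6-joint arm with a two-finger parallel gripper is mounted at the origin on the work surface. World frame = base frame: x ahead of the robot, y to its left, z up, the work surface at z = 0. Lengths are in mm, angles in rad, forces in N, time in s.
With the tool pointing down it reaches from about 275 to 825 mm from the base axis. Payload 4.9 kg.
Tool frame: the origin (TCP) lies midway between the tips of the shut fingers; the grasp point (between the pads) lies 19 mm behind it (bot.pinch_z is the distance from the TCP to the grasp point, in mm); z points along the fingers, y is the direction in which the jaws open and shut (so a half turn about z gives the same grasp; the last joint's range is limited). The gripper opens to 85 mm and grips with 20 to 120 N. Pads are 22 mm wide; open, the fingers measure 114 mm over their backs; the gripper's body (76 mm by 85 mm) begins 54 mm behind the grasp point. The pads swing forward as they close: fully open they stand 13 mm farther back than shut.
Start: joints at [-1.307, 0.326, -0.193, 1.052, 0, 1.437], TCP at [213.078, -507.066, 231.281] pointing down, gripper open.
Joint ranges: [-2.65, 2.65], [-0.97, 1.79], [-1.3, 1.35], [-1.93, 2.1], [-1.47, 1.37], [-3.14, 3.14]. Speed limits (rad/s): [2.57, 2.57, 3.14, 3.14, 3.14, 3.14].

## Interface

Orientations are given as a 3x3 rotation matrix whose columns are the frame's x, y, z axes.
In Python, from workcell import bot gives the robot as it stands.
- The arm moves only by the tool step_arm, never from a script. Its argument "deltas" is text: rows parted by semicolons, each of 7 numbers parted by spaces: the turn, a rotation vector about the tool's x, y, z in degrees, then the shift along the tool's x, y, z in m, then the opening in per cent of the stroke, from 0 (shut) to 100 (fully open). In form: rx ry rz tx ty tz hand; .... A call has 1 to 20 rows; each row shifts and turns the commanded pose from where the row before left it, along the tool's axes as they then stand; what a row does not reach is not made up. A row lasts 1/10 s, in which the tool goes at most 50 mm and 8.59 degrees, less where a joint would pass 70% of its speed; a pose out of reach is approached as far as the arm can. A call with a gripper value outside its range is refused whole. The fingers move at their own pace and stop on an object; "force" is the grip in N (left out, the last holds). Time passes only in rows, so rows that do not move let the fingers close. It gives the time, the measured TCP pose, the force and the opening at its end, in the units of the state.
- bot.sense(): the state, without advancing time (a new reading comes with each control period).
- bot.read_camera(name): name is "side" or "top" or "wrist"; returns (picture, depth): 480x640x3 uint8, red, green, blue; 480x640 float32, mm along the optical axis (not along the pixel's ray), 0 where there is no reading.
- bot.camera_model(name): a dict with "intrinsics" (3x3 intrinsics, pixels), "extrinsics" (4x4, takes a point from camera to world coordinates). Camera axes: x right, y down, z forward; pixel columns grow to the right and rows downward; lengths in mm; the calibration is good to about 2 mm. A picture is of the moment at which its call begins: read the wrist's pose just before it. camera_model takes no time and is no camera call; for the wrist camera it gives the pose at the moment of the call.
- bot.sign_off(): hands the job in, once; it reports no verdict.
Trained networks look in the newest picture that a camera, given by its name, has taken for a name from the list of things; names that differ only in an ending like _2 or _b are one class to them, and where a whole thing is asked for, a point or a joint stands for the part that bears it (a point fixed in the world has none). Each returns a list of dicts, best first, with "p" (0 to 1); they miss things now and then, are a little off and sometimes report something else, mostly with a low value. They report only what shows in the picture. A call takes as long as a camera call. They do not tell look-alikes from the thing itself.
- bot.look_for(camera, label): "centre" ([column, row] in pixels, amid what is visible of it).
- bot.silhouettes(camera, label): "pixels" (480x640 bool, what is visible of it) and "centre" ([column, row] in pixels, amid what is visible of it).
- bot.mark_of(camera, label): "centre" ([column, row] in pixels: a listed point, or the origin of a listed thing).
The state is a dict: "time": time; "joint_pos": joint angles; "qvel": joint speeds; "effort": joint torques, N m; "tcp_pos": TCP position; "tcp_rot": TCP orientation; "contact_force": force on the tool from outside, world axes, zero at the start; "moment": the same for the moment, N m; "opening": finger opening in mm.
Only numpy, scipy, OpenCV 4.12 (cv2) and the standard library are available. Lean on these libraries where they do the work, as an engineer would, in place of code of your own. Each camera call takes 0.05 s, during which the arm holds its last target.

## Working session

There is one attempt and no reset: what is moved stays moved. The work goes in short steps, Python scripts to look and compute and a tool call to move; the robot and the scene stay as the last step left them, time stands still between calls to the robot, and variables do not carry over. Pictures are saved under pics/ and viewed, and the job is handed in when it is done.

Besides the shell and the picture viewer there is one more tool, called as a command line: name --argument value ..., lists and objects as JSON in quotes. step_arm: Moves the arm, as the interface text tells. Its arguments: {"type":"object","properties":{"deltas":{"type":"string"},"force":{"type":"number"}},"required":["deltas"]}

```bash
mkdir -p pics; ls; python3 - <<'E'
from workcell import bot
import cv2, numpy as np
s=bot.sense(); print(s['time'],s['tcp_pos'],s['tcp_rot'],s['opening'],bot.pinch_z)
for c in ['top','side']:
    p,d=bot.read_camera(c); cv2.imwrite(f'pics/{c}0.png',p[:,:,::-1]); np.savez(f'{c}0.npz',p=p,d=d)
    m=bot.camera_model(c); print(c,np.round(m['intrinsics'],1).tolist(),np.round(m['extrinsics'],3).tolist())
E
```

```text
pics
0.0 [ 212.92910922 -506.48530458  230.51005008] [[ 9.21913575e-01  3.87395348e-01 -4.52168579e-04]
 [ 3.87395551e-01 -9.21912146e-01  1.63772816e-03]
 [ 2.17588568e-04 -1.68501192e-03 -9.99998557e-01]] 85.63955809960774 18.700000000000003
top [[456.3, 0.0, 315.2], [0.0, 456.3, 235.8], [0.0, 0.0, 1.0]] [[-0.005, -0.996, 0.094, 411.04], [-1.0, 0.005, 0.0, -11.127], [-0.001, -0.094, -0.996, 949.161], [0.0, 0.0, 0.0, 1.0]]
side [[510.8, 0.0, 323.4], [0.0, 510.8, 234.9], [0.0, 0.0, 1.0]] [[-0.835, -0.303, 0.459, 50.531], [-0.55, 0.442, -0.709, 651.268], [0.011, -0.844, -0.536, 544.073], [0.0, 0.0, 0.0, 1.0]]
```

View pics/top0.png

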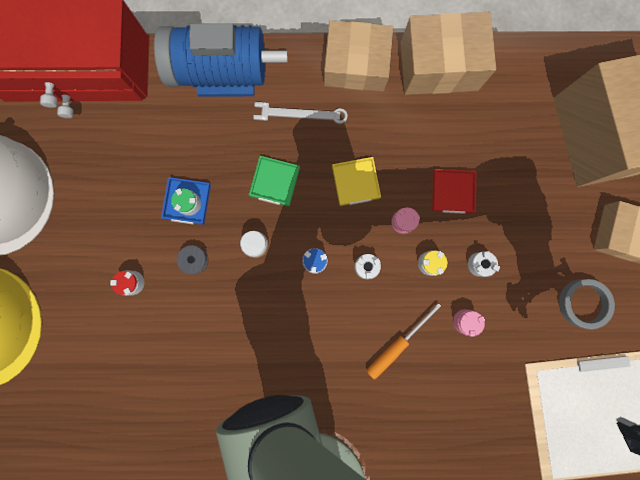

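View pics/side0.png

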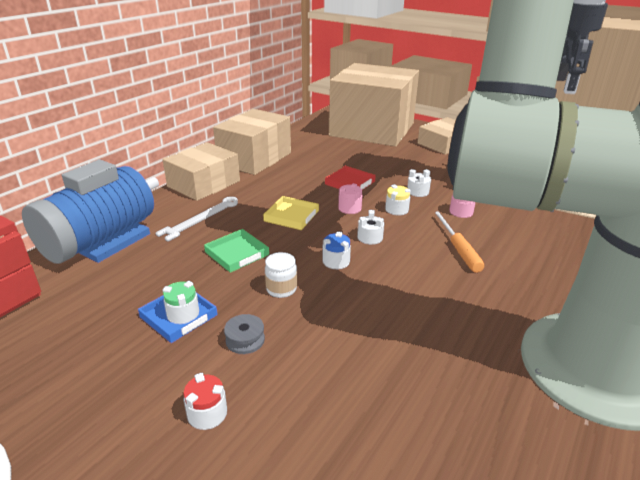

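The top view shows, left to right: red hub (127,283), blue tray with the green hub (186,200), green tray (274,181), blue hub (315,261), bare hub (368,266), yellow tray (356,182), yellow hub (434,263), bare hub (484,263) and red tray (454,191). There are two pink objects at (405,220) and (470,322), plus a jar at (253,243) and a grey pulley at (191,260). Next I measure them.

```bash
cat > h.py <<'E'
from workcell import bot
import cv2, numpy as np
def cloud(d,m):
    K=m['intrinsics'];E=m['extrinsics']
    v,u=np.mgrid[0:480,0:640]
    P=np.stack([(u-K[0,2])/K[0,0]*d,(v-K[1,2])/K[1,1]*d,d],-1)
    W=P@E[:3,:3].T+E[:3,3]
    W[d<=0]=np.nan
    return W
E
python3 - <<'E'
from h import *
p,d=bot.read_camera('top');W=cloud(d,bot.camera_model('top'))
np.savez('top1.npz',p=p,d=d)
for n in ['hub_red','hub_yellow','hub_blue','hub_green','bare_a','tray_red','tray_yellow','tray_blue','tray_green']:
    for r in bot.silhouettes('top',n)[:3]:
        if r['p']<.2: continue
        m=r['pixels']; w=W[m]; w=w[np.isfinite(w).all(1)]
        out=[n,round(r['p'],2),np.round(r['centre']),m.sum()]
        if n[0] in 'hb':
            t=w[w[:,2]>36]
            if len(t)<5: print(*out,'low',w[:,2].max()); continue
            (c,rad)=cv2.minEnclosingCircle(t[:,:2].astype(np.float32))
            out+=[np.round(c,1),round(rad,1),np.round(np.median(t,0),1),np.round(np.percentile(t[:,2],[5,95]),1)]
        else:
            R=cv2.minAreaRect(w[w[:,2]<25][:,:2].astype(np.float32)); out+=[np.round(R[0],1),np.round(R[1],1),round(R[2],1),np.round(np.percentile(w[:,2],[5,50,95]),1)]
        print(*out)
E
```

```text
hub_red 0.92 [125. 283.] 658 [406.6 368. ] 24.4 [407.  366.1  45.1] [40.9 49.2]
hub_red 0.31 [431. 264.] 599 [ 444.4 -247.6] 24.3 [ 443.3 -246.8   45.2] [41.2 48.9]
hub_yellow 0.94 [433. 264.] 576 [ 443.5 -247.2] 24.0 [ 443.3 -246.4   45.2] [41.2 48.8]
hub_yellow 0.94 [470. 322.] 661 [ 324.4 -316.4] 24.4 [ 324.  -315.    45.3] [41.1 48.9]
hub_yellow 0.72 [406. 221.] 567 [ 530.1 -194.9] 24.2 [ 529.7 -194.1   45.1] [41.7 48.5]
hub_blue 0.61 [316. 260.] 448 [448.9  -9.2] 23.4 [448.5 -10.   45.1] [42.4 48.9]
hub_green 0.88 [187. 199.] 578 [570.9 252.1] 24.6 [569.3 250.7  48.8] [39.3 52.2]
bare_a 0.79 [483. 264.] 606 [ 440.7 -349.9] 24.4 [ 436.8 -348.2   45.9] [36.3 49.8]
bare_a 0.68 [370. 265.] 500 [ 436.6 -116. ] 24.2 [ 440.3 -115.8   45.5] [36.2 50.1]
bare_a 0.31 [434. 260.] 585 [ 444.  -247.2] 23.9 [ 443.3 -246.5   45.2] [41.2 48.9]
tray_red 0.82 [452. 190.] 1779 [ 595.3 -300.9] [87.4 92.9] 85.3 [ 1.3  4.4 16.1]
tray_yellow 0.76 [357. 181.] 1774 [617.1 -96.4] [94.2 86.5] 10.2 [ 1.1  4.3 16.5]
tray_yellow 0.5 [317. 261.] 495 [454.2  -2.3] [21.9 54.1] 66.2 [31.9 44.9 48.8]
tray_blue 0.58 [188. 189.] 1091 [576.4 257.5] [87.1 89.1] 82.4 [ 0.9  4.6 16.6]
tray_green 0.88 [276. 181.] 1789 [618.5  75.5] [90.6 93. ] 74.9 [ 0.8  4.1 16.4]
```

```bash
python3 - <<'E'
from h import *
z=np.load('top1.npz');p,d=z['p'],z['d'];W=cloud(d,bot.camera_model('top'))
for n,c in dict(red=(595,-301),yellow=(617,-96),blue=(576,257),green=(618,75)).items():
    m=(abs(W[...,0]-c[0])<58)&(abs(W[...,1]-c[1])<58)&(W[...,2]>11)&(W[...,2]<21)
    w=W[m]
    # drop points near hub in blue tray
    R=cv2.minAreaRect(w[:,:2].astype(np.float32)); print(n,m.sum(),np.round(R[0],1),np.round(R[1],1),round(R[2],1))
hb=W[...,2]
print('yellow tray max z', np.nanmax(hb[160:200,335:380]))
for n,c in dict(red=(407,367),yellow=(444,-247),blue=(449,-9),green=(570,251)).items():
    z0=37 if n!='green' else 41
    m=(np.hypot(W[...,0]-c[0],W[...,1]-c[1])<34)&(W[...,2]>z0)
    w=W[m]; print(n,np.round((w.max(0)+w.min(0))/2,1),np.round(w.max(0)-w.min(0),1))
im=np.hstack([cv2.resize(p[150:300,100:340],(480,300)),cv2.resize(p[150:300,290:530],(480,300))])
cv2.imwrite('pics/z1.png',cv2.resize(im,(800,250))[:,:,::-1])
E
```

```text
red 327 [ 593.  -301.2] [87.4 89.2] 86.4
yellow 300 [614.5 -97.3] [88.8 86.2] 10.4
blue 360 [574.9 258.3] [87.  88.6] 81.4
green 306 [615.8  74. ] [86.4 88.5] 75.0
yellow tray max z 20.16651561977835
red [406.1 368.4  44.2] [45.3 47.5 14.3]
yellow [ 443.5 -247.6   44.4] [43.9 48.5 14.7]
blue [449.6  -9.1  44.5] [45.8 45.6 14.3]
green [570.5 252.   48.6] [47.2 46.4 14.6]
```

View pics/z1.png

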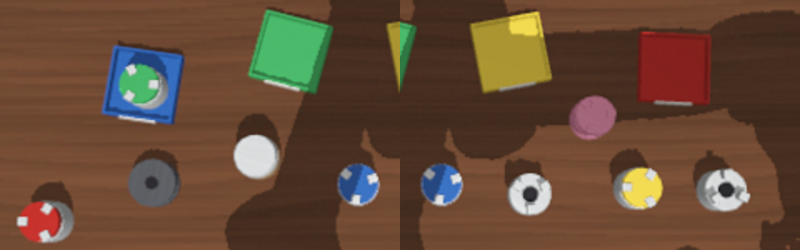

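step_arm --deltas "0 0 -8.4 0 0 0.01 100;0 0 -8.4 0 0 0.01 100;0 0 -8.4 0 0 0.01 100;0 0 -8.4 0 0 0.01 100;0 0 -8.4 0 0 0.01 100;0 0 -8.4 0 0 0.01 100;0 0 -8.4 0 0 0.01 100;0 0 -8.4 0 0 0.01 100;0 0 0 0.02 0.015 0 100;0 0 0 0.035 0.02 0 100;0 0 0 0.035 0.02 0 100;0 0 0 0.035 0.02 0 100;0 0 0 0.035 0.02 0 100;0 0 0 0.035 0.02 0 100;0 0 0 0.035 0.02 0 100;0 0 0 0.035 0.02 0 100;0 0 0 0.035 0.02 0 100;0 0 0 0.035 0.02 0 100;0 0 0 0.035 0.02 0 100;0 0 0 0.035 0.02 0 100" --force 50

```text
time: 2.6
tcp_pos: [449.0, -100.7, 151.6]
tcp_rot: [[0.0, 1.0, 0.001], [1.0, -0.0, -0.0], [-0.0, 0.001, -1.0]]
contact_force: [0.0, 0.3, -0.1]
opening: 85.5
```

step_arm --deltas "0 0 0 0.03 0.01 0 100;0 0 0 0.03 0.01 0 100;0 0 0 0.03 0.01 0 100;0 0 0 0.03 0.01 0 100;0 0 0 0.03 0.01 0 100;0 0 0 0.03 0.01 0 100;0 0 0 0.03 0.01 0 100;0 0 0 0.03 0.01 0 100;0 0 0 0.03 0.01 0 100;0 0 0 0.03 0.01 0 100;0 0 0 0.03 0.01 0 100;0 0 0 0.024 0.012 0 100;0 0 0 0 0 0.02 100;0 0 0 0 0 0.02 100;0 0 0 0 0 0 100;0 0 0 0 0 0 100"

```text
time: 4.2
tcp_pos: [569.9, 251.8, 111.2]
tcp_rot: [[0.0, 1.0, -0.001], [1.0, -0.0, -0.0], [-0.0, -0.001, -1.0]]
contact_force: [0.2, -0.5, 0.2]
opening: 85.2
```

```bash
python3 - <<'E'
from h import *
s=bot.sense();print(s['tcp_pos'],s['time'])
m=bot.camera_model('wrist');p,d=bot.read_camera('wrist');W=cloud(d,m)
cv2.imwrite('pics/w1.png',p[:,:,::-1])
c=(570.5,252); mm=(np.hypot(W[...,0]-c[0],W[...,1]-c[1])<36)&(W[...,2]>41)&(W[...,2]<60); w=W[mm]
print(mm.sum(),(w.max(0)+w.min(0))/2,np.ptp(w,axis=0))
E
```

```text
[569.88090773 251.75887409 111.24593455] 4.2
6563 [570.70187631 254.68814775  47.1447036 ] [46.91998285 48.03056516 12.17862049]
```

View pics/w1.png

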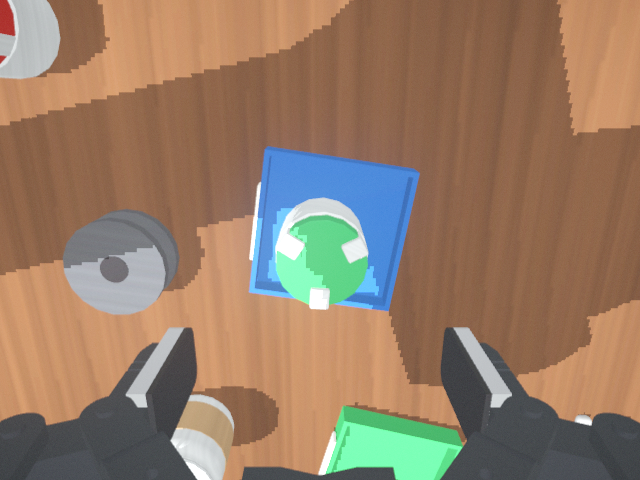

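The wrist view shows the green hub (320,260) in the blue tray, centred between the fingers. Both cameras agree to about 2 mm.

step_arm --deltas "0 0 0 0.001 0.001 0.02 100;0 0 0 0 0 0.02 100;0 0 0 0 0 0.02 100;0 0 0 0 0 0.02 100;0 0 0 0 0 0.018 100;0 0 0 0 0 0 100;0 0 0 0 0 0 50;0 0 0 0 0 0 40;0 0 0 0 0 0 30;0 0 0 0 0 0 30;0 0 0 0 0 0 30;0 0 0 0 0 0 30" --force 50

```text
time: 5.45
tcp_pos: [572.5, 253.3, 15.3]
tcp_rot: [[0.0, 1.0, 0.003], [1.0, -0.0, 0.001], [0.001, 0.003, -1.0]]
contact_force: [-0.9, -0.4, 5.4]
opening: 49.2
```

step_arm --deltas "0 0 0 0 0 0 20;0 0 0 0 0 -0.01 20;0 0 0 0 0 -0.015 20;0 0 0 0 0 -0.02 20;0 0 0 0 0 -0.02 20;0 0 0 0 0 -0.02 20;0 0 0 0 0 0 20;0 0 0 0 0 0 20" --force 50

```text
time: 6.25
tcp_pos: [571.5, 253.0, 98.9]
tcp_rot: [[0.0, 1.0, 0.001], [1.0, -0.0, 0.0], [0.0, 0.001, -1.0]]
contact_force: [-0.2, -0.1, -3.7]
opening: 49.3
```

```bash
python3 - <<'E'
from h import *
s=bot.sense();print(s['tcp_pos'],s['time'],s['contact_force'],s['opening'])
p,d=bot.read_camera('side')
cv2.imwrite('pics/s1.png',p[:,:,::-1])
E
```

```text
[571.45402721 252.98227155  98.91580323] 6.25 [-0.22611627 -0.1093885  -3.74131952] 49.28913227830604
```

View pics/s1.png

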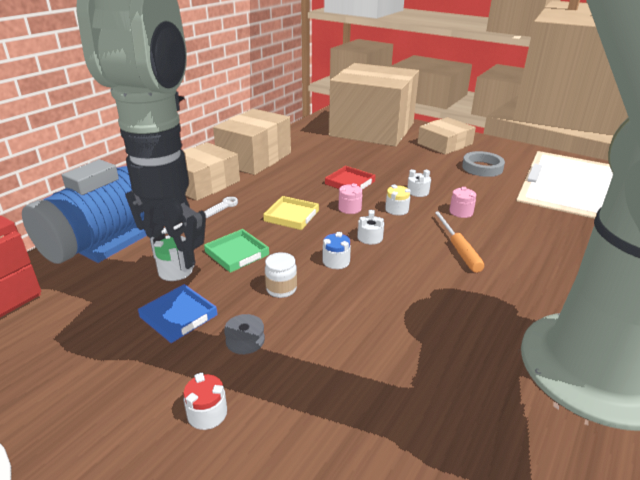

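Side view: green hub gripped upright at (173,255), blue tray empty. Carrying it to the green tray.

step_arm --deltas "0 0 0 -0.012 0.003 0 20;0 0 0 -0.025 0.006 0 20;0 0 0 -0.025 0.006 0 20;0 0 0 -0.025 0.006 0 20;0 0 0 -0.025 0.006 0 20;0 0 0 -0.025 0.006 0 20;0 0 0 -0.025 0.006 0 20;0 0 0 -0.017 0.006 0 20;0 0 0 0 0 0.01 20;0 0 0 0 0 0.02 20;0 0 0 0 0 0.02 20;0 0 0 0 0 0.015 20;0 0 0 0 0 0.01 20;0 0 0 0 0 0.005 20;0 0 0 0 0 0 20;0 0 0 0 0 0 20" --force 50

```text
time: 7.9
tcp_pos: [616.6, 74.1, 18.7]
tcp_rot: [[-0.0, 1.0, 0.001], [1.0, 0.0, 0.0], [0.0, 0.001, -1.0]]
contact_force: [0.2, -1.0, -1.8]
opening: 49.2
```

step_arm --deltas "0 0 0 0 0 0.002 20;0 0 0 0 0 0.002 20;0 0 0 0 0 0 20;0 0 0 0 0 0 20"

```text
time: 8.3
tcp_pos: [616.9, 73.9, 15.3]
tcp_rot: [[0.0, 1.0, 0.002], [1.0, -0.0, 0.0], [0.0, 0.002, -1.0]]
contact_force: [-0.7, 0.2, 4.2]
opening: 49.2
```

step_arm --deltas "0 0 0 0 0 0 65;0 0 0 0 0 0 75;0 0 0 0 0 0 100;0 0 0 0 0 0 100;0 0 0 0 0 0 100;0 0 0 0 0 -0.02 100;0 0 0 0 0 -0.03 100;0 0 0 0 0 -0.035 100;0 0 0 0 0 -0.01 100;0 0 0 -0.01 -0.02 0 100;0 0 0 -0.015 -0.03 0 100;0 0 0 -0.02 -0.04 0 100;0 0 0 -0.02 -0.04 0 100;0 0 0 -0.018 -0.036 0 100;0 0 0 0 0 0 100;0 0 0 0 0 0 100"

```text
time: 9.9
tcp_pos: [449.9, -9.4, 109.3]
tcp_rot: [[0.001, 1.0, 0.0], [1.0, -0.001, 0.0], [0.0, 0.0, -1.0]]
contact_force: [0.7, 0.2, 0.1]
opening: 85.4
```

```bash
cat > look.py <<'E'
import sys
from h import *
# args: x y name zmin
x,y,z0=map(float,sys.argv[1:4]);n=sys.argv[4]
s=bot.sense();print(np.round(s['tcp_pos'],1),s['time'],s['opening'])
m=bot.camera_model('wrist');p,d=bot.read_camera('wrist');W=cloud(d,m)
cv2.imwrite(f'pics/{n}.png',p[:,:,::-1])
mm=(np.hypot(W[...,0]-x,W[...,1]-y)<36)&(W[...,2]>z0)&(W[...,2]<z0+20); w=W[mm]
print(mm.sum(),np.round((w.max(0)+w.min(0))/2,1),np.round(np.ptp(w,axis=0),1))
E
python3 look.py 449.5 -9 37 w2
```

```text
[449.9  -9.4 109.3] 9.9 85.40164483723062
6424 [448.6  -7.9  43.5] [47.5 47.6 12.9]
```

View pics/w2.png

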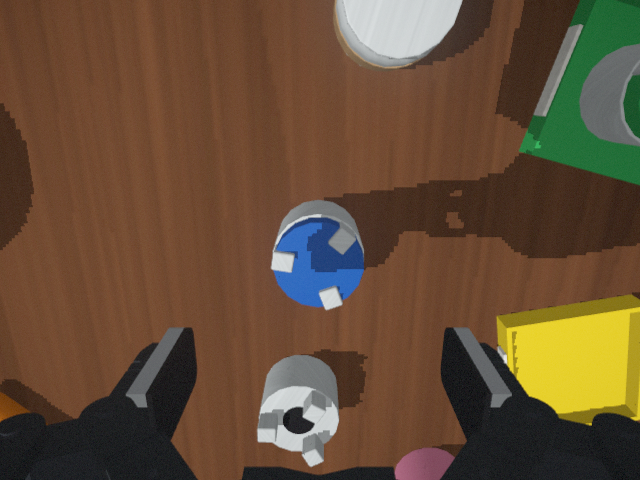

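The blue hub (318,262) is centred under the gripper, and the green hub stands in the green tray at upper right. Descending to grip the blue one.

step_arm --deltas "0 0 0 0.001 -0.001 0.02 100;0 0 0 0 0 0.02 100;0 0 0 0 0 0.02 100;0 0 0 0 0 0.02 100;0 0 0 0 0 0.018 100;0 0 0 0 0 0 100;0 0 0 0 0 0 50;0 0 0 0 0 0 40;0 0 0 0 0 0 30;0 0 0 0 0 0 30;0 0 0 0 0 0 30;0 0 0 0 0 0 20;0 0 0 0 0 0 20;0 0 0 0 0 -0.01 20;0 0 0 0 0 -0.015 20;0 0 0 0 0 -0.02 20;0 0 0 0 0 -0.02 20;0 0 0 0 0 -0.02 20;0 0 0 0 0 -0.01 20;0 0 0 0 0 0 20" --force 50

```text
time: 11.95
tcp_pos: [450.2, -8.3, 107.7]
tcp_rot: [[0.0, 1.0, 0.003], [1.0, -0.0, -0.001], [-0.001, 0.003, -1.0]]
contact_force: [0.2, 0.1, -2.6]
opening: 48.9
```

step_arm --deltas "0 0 0 0.013 0.006 0 20;0 0 0 0.023 0.011 0 20;0 0 0 0.025 0.012 0 20;0 0 0 0.025 0.012 0 20;0 0 0 0.025 0.012 0 20;0 0 0 0.025 0.012 0 20;0 0 0 0.025 0.012 0 20;0 0 0 0.025 0.012 0 20;0 0 0 0.025 0.012 0 20;0 0 0 0.025 0.012 0 20;0 0 0 0.02 0.008 0 20;0 0 0 0.01 0.004 0 20;0 0 0 0 0 0.01 20;0 0 0 0 0 0.02 20;0 0 0 0 0 0.02 20;0 0 0 0 0 0.02 20;0 0 0 0 0 0.01 20;0 0 0 0 0 0.006 20;0 0 0 0 0 0 20;0 0 0 0 0 0 20"

```text
time: 13.95
tcp_pos: [574.7, 257.8, 20.9]
tcp_rot: [[0.0, 1.0, 0.001], [1.0, -0.0, 0.0], [0.0, 0.001, -1.0]]
contact_force: [-0.4, 0.6, -1.6]
opening: 49.5
```

step_arm --deltas "0 0 0 0 0 0.002 20;0 0 0 0 0 0.002 20;0 0 0 0 0 0.001 20;0 0 0 0 0 0 20;0 0 0 0 0 0 20"

```text
time: 14.45
tcp_pos: [574.7, 258.1, 16.4]
tcp_rot: [[-0.0, 1.0, 0.001], [1.0, 0.0, 0.0], [0.0, 0.001, -1.0]]
contact_force: [-1.8, -0.4, 6.1]
opening: 48.9
```

step_arm --deltas "0 0 0 0 0 0 65;0 0 0 0 0 0 75;0 0 0 0 0 0 100;0 0 0 0 0 0 100;0 0 0 0 0 0 100;0 0 0 0 0 -0.02 100;0 0 0 0 0 -0.03 100;0 0 0 0 0 -0.035 100;0 0 0 0 0 -0.01 100;0 0 0 0.01 -0.016 0 100;0 0 0 0.02 -0.03 0 100;0 0 0 0.02 -0.03 0 100;0 0 0 0.02 -0.03 0 100;0 0 0 0.02 -0.03 0 100;0 0 0 0.02 -0.033 0 100;0 0 0 0 0 0 100;0 0 0 0 0 0 100"

```text
time: 16.15
tcp_pos: [404.5, 368.2, 110.0]
tcp_rot: [[-0.002, 1.0, -0.0], [1.0, 0.002, -0.0], [-0.0, -0.0, -1.0]]
contact_force: [1.0, -0.2, 0.7]
opening: 85.6
```

```bash
python3 look.py 406 368 37 w3
```

```text
[404.5 368.2 110. ] 16.15 85.57627950557247
6408 [406.5 370.9  43.2] [47.1 47.8 12.4]
```

View pics/w3.png

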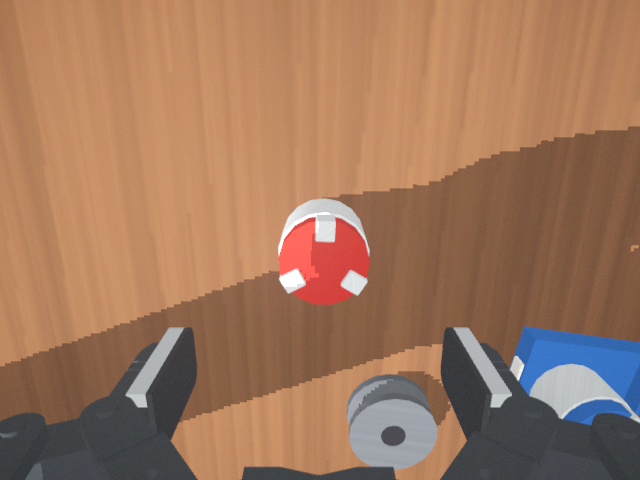

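The red hub (324,262) is centred, with the blue hub standing in the blue tray at lower right. Gripping the red one.

step_arm --deltas "0 0 0 0.001 0.002 0.02 100;0 0 0 0 0 0.02 100;0 0 0 0 0 0.02 100;0 0 0 0 0 0.02 100;0 0 0 0 0 0.018 100;0 0 0 0 0 0 100;0 0 0 0 0 0 50;0 0 0 0 0 0 40;0 0 0 0 0 0 30;0 0 0 0 0 0 30;0 0 0 0 0 0 30;0 0 0 0 0 0 20;0 0 0 0 0 0 20;0 0 0 0 0 -0.01 20;0 0 0 0 0 -0.015 20;0 0 0 0 0 -0.02 20;0 0 0 0 0 -0.02 20;0 0 0 0 0 -0.02 20;0 0 0 0 0 -0.01 20;0 0 0 0 0 0 20" --force 50

```text
time: 18.2
tcp_pos: [407.9, 369.5, 108.8]
tcp_rot: [[0.0, 1.0, 0.002], [1.0, -0.0, 0.002], [0.002, 0.002, -1.0]]
contact_force: [-0.2, 0.2, -3.1]
opening: 48.6
```

```bash
python3 - <<'E'
from h import *
z=np.load('top1.npz');W=cloud(z['d'],bot.camera_model('top'))
print(np.nanmax(W[225:260,235:275,2]))
E
```

```text
62.750712465123115
```

step_arm --deltas "0 0 0 -0.01 0.003 0 20;0 0 0 -0.02 0.006 0 20;0 0 0 -0.03 0.008 0 20;0 0 0 -0.035 0.01 0 20;0 0 0 -0.035 0.01 0 20;0 0 0 -0.035 0.01 0 20;0 0 0 -0.035 0.01 0 20;0 0 0 -0.035 0.01 0 20;0 0 0 -0.035 0.01 0 20;0 0 0 -0.035 0.01 0 20;0 0 0 -0.035 0.01 0 20;0 0 0 -0.035 0.01 0 20;0 0 0 -0.035 0.01 0 20;0 0 0 -0.035 0.01 0 20;0 0 0 -0.035 0.01 0 20;0 0 0 -0.035 0.01 0 20;0 0 0 -0.035 0.01 0 20;0 0 0 -0.035 0.01 0 20;0 0 0 -0.03 0.009 0 20;0 0 0 -0.02 0.006 0 20"

```text
time: 20.2
tcp_pos: [588.0, -268.8, 105.3]
tcp_rot: [[0.002, 1.0, -0.002], [1.0, -0.002, 0.0], [0.0, -0.002, -1.0]]
contact_force: [-0.0, 0.2, -3.6]
opening: 48.8
```

step_arm --deltas "0 0 0 -0.025 0.003 0 20;0 0 0 -0.01 0 0 20;0 0 0 0 0 0 20;0 0 0 0 0 0 20"

```text
time: 20.6
tcp_pos: [591.1, -300.1, 106.3]
tcp_rot: [[0.0, 1.0, -0.002], [1.0, -0.0, 0.002], [0.002, -0.002, -1.0]]
contact_force: [0.9, 0.9, -2.9]
opening: 48.6
```

step_arm --deltas "0 0 0 -0.001 0.001 0.01 20;0 0 0 0 0 0.02 20;0 0 0 0 0 0.02 20;0 0 0 0 0 0.02 20;0 0 0 0 0 0.01 20;0 0 0 0 0 0.005 20;0 0 0 0 0 0 20;0 0 0 0 0 0.002 20;0 0 0 0 0 0 20;0 0 0 0 0 0 20"

```text
time: 21.6
tcp_pos: [593.6, -302.5, 21.1]
tcp_rot: [[0.0, 1.0, 0.001], [1.0, -0.0, -0.001], [-0.001, 0.001, -1.0]]
contact_force: [-0.6, 0.3, -2.8]
opening: 48.9
```

step_arm --deltas "0 0 0 0 0 0.002 20;0 0 0 0 0 0 20;0 0 0 0 0 0 20"

```text
time: 21.9
tcp_pos: [593.0, -302.1, 18.3]
tcp_rot: [[0.0, 1.0, -0.0], [1.0, -0.0, 0.0], [0.0, -0.0, -1.0]]
contact_force: [-0.4, 1.0, -3.3]
opening: 48.4
```

step_arm --deltas "0 0 0 0 0 0.002 20;0 0 0 0 0 0 20;0 0 0 0 0 0 20"

```text
time: 22.2
tcp_pos: [593.2, -302.3, 17.6]
tcp_rot: [[0.0, 1.0, 0.001], [1.0, -0.0, -0.001], [-0.001, 0.001, -1.0]]
contact_force: [-2.4, 0.9, 5.4]
opening: 48.8
```

step_arm --deltas "0 0 0 0 0 0 65;0 0 0 0 0 0 75;0 0 0 0 0 0 100;0 0 0 0 0 0 100;0 0 0 0 0 0 100;0 0 0 0 0 -0.02 100;0 0 0 0 0 -0.03 100;0 0 0 0 0 -0.035 100;0 0 0 0 0 -0.01 100;0 0 0 0.004 -0.015 0 100;0 0 0 0.01 -0.03 0 100;0 0 0 0.012 -0.03 0 100;0 0 0 0.012 -0.03 0 100;0 0 0 0.012 -0.03 0 100;0 0 0 0.005 -0.015 0 100;0 0 0 0 0 0 100;0 0 0 0 0 0 100"

```text
time: 23.9
tcp_pos: [443.7, -247.5, 111.4]
tcp_rot: [[0.0, 1.0, 0.001], [1.0, -0.0, -0.001], [-0.001, 0.001, -1.0]]
contact_force: [0.2, -0.3, -0.3]
opening: 85.5
```

```bash
python3 look.py 443.5 -247.5 37 w4
```

```text
[ 443.7 -247.5  111.4] 23.9 85.52996423556273
6316 [ 443.6 -246.    43.3] [46.7 48.  12.5]
```

View pics/w4.png

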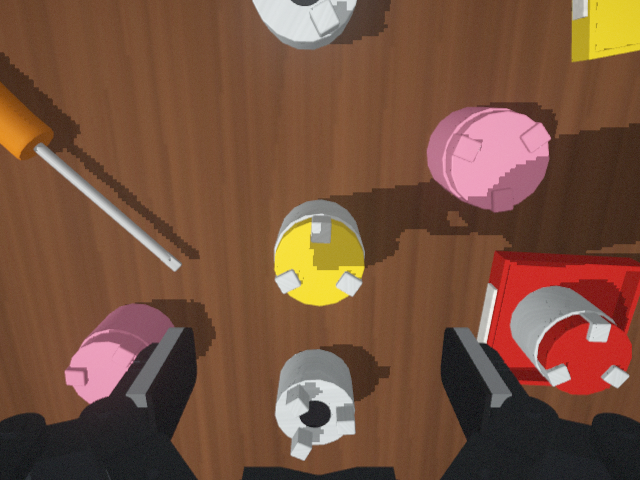

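The yellow hub (320,262) is centred and its finger paths are clear; the pink ones are well off to the sides. The red hub stands in the red tray.

step_arm --deltas "0 0 0 0.001 0 0.02 100;0 0 0 0 0 0.02 100;0 0 0 0 0 0.02 100;0 0 0 0 0 0.02 100;0 0 0 0 0 0.019 100;0 0 0 0 0 0 100;0 0 0 0 0 0 50;0 0 0 0 0 0 40;0 0 0 0 0 0 30;0 0 0 0 0 0 30;0 0 0 0 0 0 30;0 0 0 0 0 0 20;0 0 0 0 0 0 20;0 0 0 0 0 -0.01 20;0 0 0 0 0 -0.015 20;0 0 0 0 0 -0.02 20;0 0 0 0 0 -0.02 20;0 0 0 0 0 -0.02 20;0 0 0 0 0 -0.01 20;0 0 0 0 0 0 20" --force 50

```text
time: 25.95
tcp_pos: [443.8, -246.6, 108.6]
tcp_rot: [[0.0, 1.0, 0.002], [1.0, -0.0, -0.001], [-0.001, 0.002, -1.0]]
contact_force: [-0.3, -0.4, -4.7]
opening: 48.7
```

step_arm --deltas "0 0 0 0.01 0.012 0 20;0 0 0 0.02 0.023 0 20;0 0 0 0.02 0.023 0 20;0 0 0 0.02 0.023 0 20;0 0 0 0.02 0.023 0 20;0 0 0 0.02 0.023 0 20;0 0 0 0.02 0.023 0 20;0 0 0 0.01 0.011 0 20;0 0 0 0.01 0.01 0 20;0 0 0 0 0 0.01 20;0 0 0 0 0 0.02 20;0 0 0 0 0 0.02 20;0 0 0 0 0 0.02 20;0 0 0 0 0 0.01 20;0 0 0 0 0 0.006 20;0 0 0 0 0 0 20;0 0 0 0 0 0 20"

```text
time: 27.65
tcp_pos: [614.6, -96.5, 21.9]
tcp_rot: [[0.0, 1.0, 0.001], [1.0, -0.0, -0.0], [-0.0, 0.001, -1.0]]
contact_force: [0.6, 0.1, -3.4]
opening: 49.1
```

step_arm --deltas "0 0 0 0 0 0.002 20;0 0 0 0 0 0.002 20;0 0 0 0 0 0 20;0 0 0 0 0 0 20"

```text
time: 28.05
tcp_pos: [614.5, -96.2, 17.6]
tcp_rot: [[0.0, 1.0, 0.001], [1.0, -0.0, -0.0], [-0.0, 0.001, -1.0]]
contact_force: [0.2, -0.0, -3.3]
opening: 48.8
```

step_arm --deltas "0 0 0 0 0 0.001 20;0 0 0 0 0 0.001 20;0 0 0 0 0 0 20;0 0 0 0 0 0 20"

```text
time: 28.45
tcp_pos: [614.5, -96.2, 17.5]
tcp_rot: [[-0.0, 1.0, 0.001], [1.0, 0.0, -0.001], [-0.001, 0.001, -1.0]]
contact_force: [-5.0, 1.6, 11.0]
opening: 49.3
```

Contact with the floor. I release, rise and back the arm away to check.

step_arm --deltas "0 0 0 0 0 0 65;0 0 0 0 0 0 75;0 0 0 0 0 0 100;0 0 0 0 0 0 100;0 0 0 0 0 0 100;0 0 0 0 0 -0.02 100;0 0 0 0 0 -0.03 100;0 0 0 0 0 -0.04 100;0 0 0 0 0 -0.04 100;0 0 0 0 -0.03 -0.02 100;0 0 0 0 -0.04 0 100;0 0 0 0 -0.04 0 100;0 0 0 0 -0.04 0 100;0 0 0 0 -0.04 0 100;0 0 0 0 -0.04 0 100;0 0 0 0 -0.04 0 100;0 0 0 0 0 0 100;0 0 0 0 0 0 100"

```text
time: 30.25
tcp_pos: [344.1, -96.3, 165.7]
tcp_rot: [[0.001, 1.0, 0.001], [1.0, -0.001, -0.001], [-0.001, 0.001, -1.0]]
contact_force: [-0.2, -1.2, -0.5]
opening: 85.6
```

```bash
python3 - <<'E'
from h import *
z=np.load('top1.npz');W0=cloud(z['d'],bot.camera_model('top'))
p,d=bot.read_camera('top');W=cloud(d,bot.camera_model('top'));cv2.imwrite('pics/top2.png',p[:,:,::-1])
q,_=bot.read_camera('side');cv2.imwrite('pics/side2.png',q[:,:,::-1])
for n,c in dict(red=(593,-301.2),yellow=(614.5,-97.3),blue=(574.9,258.3),green=(615.8,74),bare1=(440,-350),bare2=(439,-116)).items():
    for X in (W0,W):
        m=(np.hypot(X[...,0]-c[0],X[...,1]-c[1])<40)&(X[...,2]>(37 if n[:4]=='bare' else 41))&(X[...,2]<62)
        w=X[m]
        if len(w)>9: print(n,len(w),np.round((w.max(0)+w.min(0))/2-[*c,0],1),np.round(np.percentile(w[:,2],[5,50,95]),1))
E
```

```text
red 462 [-0.7 -0.6 48.3] [45.2 49.1 52.8]
yellow 447 [-0.9  0.8 48.7] [45.1 49.  52.8]
blue 458 [-4.4 -6.3 48.6] [45.3 49.  52.3]
blue 463 [-1.8 -2.9 48.5] [45.2 48.9 52.6]
green 435 [-0.5 -1.3 49.8] [46.1 49.  52.7]
bare1 136 [ 4.  -0.6 44.4] [37.3 46.5 49.9]
bare1 136 [ 2.  -0.5 44.2] [37.3 46.5 50.2]
bare2 103 [-5.8 -0.2 45. ] [37.6 47.  50.3]
bare2 85 [-2.8 -0.7 43.8] [37.2 46.8 50.1]
```

View pics/top2.png

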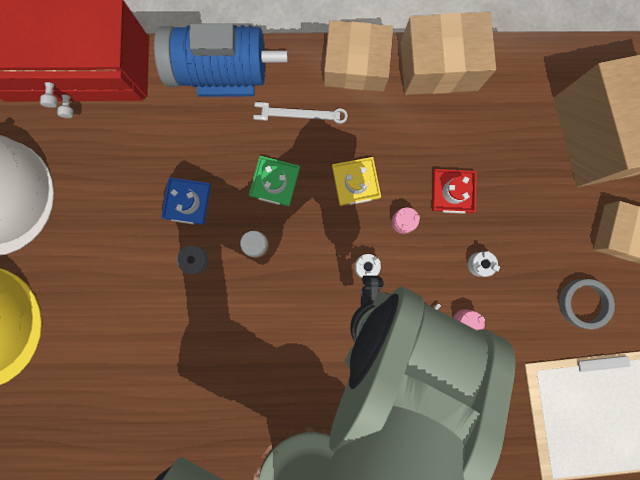

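View pics/side2.png

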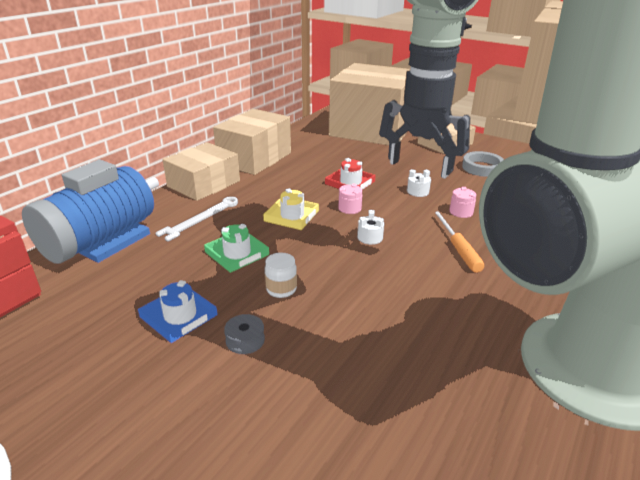

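All four coloured hubs stand upright in their own trays: blue (186,200), green (274,181), yellow (356,182) and red (454,191) in the top view. Each is within about 4 mm of its tray centre. Bare hubs are still at (368,266) and (484,263), and the arm is clear, so I hand in.

```bash
python3 -c "
from workcell import bot
print(bot.sign_off())"
```

```text
the job is handed in; nothing more can be done
None
```

All four coloured hubs are in the trays of their own colour, jaws up, and the job was handed in at about 30 s. I moved green out of the blue tray first, then blue, red and yellow. I lowered each one until the wrist force showed contact with the tray floor, then released it.

- **Placement:** the last top-view depth check put each hub axis within about 3.5 mm of its tray centre. Hub tops were at about 49–53 mm, as expected for a hub on the 4 mm tray floor, and all four looked upright in the last top and side pictures.
- **Bare hubs:** they stand where they began. Their measured positions differ by about 2–3 mm between the first and last pictures, which I put down to measurement noise, as only about 100 depth points were used. The arm may also have partly hidden the one at (368,266).
- **Other objects:** I touched neither pink look-alike, and the open gripper was clear of everything at hand-in.
- **Disagreements:** wrist and top cameras differed by up to 2.7 mm on hub positions, too little to matter here. No check failed.

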